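Park the bowl on its glazing spot and crown it with the sample tile

ROBOT

A 6-joint arm with a two-finger parallel gripper is mounted at the origin on the work surface. World frame = base frame: x ahead of the robot, y to its left, z up, the work surface at z = 0. Lengths are in m, angles in degrees, forces in N, time in s.
With the tool pointing down it reaches from about 0.25 to 0.725 m from the base axis. Payload 9.7 kg.
Tool frame: the origin (TCP) lies on the centre line of the jaws, within the pads' length; the fingertips stand 14 mm ahead of it and the grasp point (between the pads) lies 5 mm behind it; z points along the fingers, y is the line along which they close (so a half turn about z gives the same grasp; the last joint's range is limited). The gripper opens to 85 mm and grips with 20 to 120 N. Pads are 22 mm wide; open, the fingers measure 114 mm over their backs; the gripper's body (76 mm by 85 mm) begins 54 mm behind the grasp point. The pads swing forward as they close: fully open they stand 13 mm farther back than shut.
Start: joints at [72.135, 4.979, 10.078, 95.1, 0, 90], TCP at [0.169, 0.523, 0.245] pointing down, gripper open.
Joint ranges: [-179.16, 179.16], [-48.56, 103.87], [-65.8, 70.77], [-126.05, 130.52], [-82.76, 87.17], [-180, 180]. Speed limits (degrees/s): [127.2, 127.2, 147.25, 180, 180, 180].

INTERFACE

Orientations are given as [roll, pitch, yaw] about the fixed x, y, z axes, in that order (R = Rz(yaw) Ry(pitch) Rx(roll)).
In Python, from workcell import bot, camera, get_calibration, ticket gives the robot as it stands. The module is installed in compiled form; this text tells all that it offers.
- The arm moves only by the tool send_rows, never from a script. Its arguments are lists of equal length, an entry for each row: "linear": the shift along the tool's x, y, z in m, a list of three; "twist": the turn, a rotation vector about the tool's x, y, z in units of 10 degrees (1.0 is 10 degrees), a list of three; "gripper": the opening in per cent of the stroke, from 0 (shut) to 100 (fully open). In form: {"linear": [[x, y, z], ...], "twist": [[wx, wy, wz], ...], "gripper": [gripper, ...]}. A call has 1 to 8 rows; each row shifts and turns the commanded pose from where the row before left it, along the tool's axes as they then stand; what a row does not reach is not made up. A row lasts 1/8 s, in which the tool goes at most 62.5 mm and 10.7 degrees, less where a joint would pass 70% of its speed; a pose out of reach is approached as far as the arm can. A call with a gripper value outside its range is refused whole. The fingers move at their own pace and stop on an object; "grip_force" is the grip in N (left out, the last holds). Time passes only in rows, so rows that do not move let the fingers close. It gives the time, the measured TCP pose, the force, the opening and the grip force at its end, in the units of the state.
- bot.get_obs(): the state, without advancing time (a new reading comes with each control period).
- camera(name): name is "scene" or "side" or "wrist"; returns the picture (400x640x3 uint8, red, green, blue); there is no depth.
- get_calibration(name): a dict with "fx", "fy", "cx", "cy" (pixels), "origin" and "orientation" of the camera in the world; the wrist camera has in their place "hand_eye" (4x4, takes a point from camera to tool coordinates, whose origin is the TCP and whose axes are the flange's). Camera axes: x right, y down, z forward; pixel columns grow to the right and rows downward; lengths in m; the calibration is good to about 2 mm. A picture is of the moment at which its call begins: read the wrist's pose just before it. get_calibration takes no time and is no camera call.
- ticket.job_done(): hands the job in; it is judged then, once.
The state is a dict: "time": time; "q": joint angles; "qd": joint speeds; "joint_efforts": joint torques, N m; "ee_pos": TCP position; "tcp_rot": TCP orientation; "wrist_force": force on the tool from outside, world axes, zero at the start; "torque": the same for the moment, N m; "opening": finger opening in m; "grasp_force": force on a finger pad.
Only numpy, scipy, OpenCV 4.12 (cv2) and the standard library are available. Lean on these libraries where they do the work, as an engineer would, in place of code of your own. Each camera call takes 0.05 s, during which the arm holds its last target. There are 200 camera calls.

TASK

Slide the upside-down dark bowl along the ware board, without lifting or tipping it, until its rim stands wholly inside the blue spot. Then lay the green glaze sample tile, glazed side up, on the middle of the bowl's domed top so that it stays balanced there about level; set it down, do not drop it. Leave the three small cups where they are.

Things in the scene. Friction and masses are not known exactly. Their poses are not given: they have to be found in the camera images.
- board: Fixed pale plywood ware board lying on the bench, 290 mm (its x) by 680 mm (its y), 20 mm thick, so its top is at height 20 mm. Origin: centre of its underside. Its yaw is up to about 0.12 rad. It does not move.
- bowl: Dark grey fired bowl standing upside down on the board, closed, smooth, no handle. 110 mm diameter, too wide for the gripper; its lowest 22 mm is upright, above is a dome of 65 mm radius, crown 52 mm above its underside, with a flat only 12 mm across on top. About 0.42 kg (varies). Slides with ordinary friction. Origin: centre of its underside, z up; yaw means nothing.
- tile: Green glazed sample tile, a flat plate 64 mm (its x) by 44 mm (its y), 10 mm thick, about 60 g, with a brown bare band across one end of its upper face. It lies flat on the board, on the yellow spot. Origin: centre of its underside; z up out of the glazed face.
- blue_spot: Blue painted disc on the board's top, 140 mm diameter, flat, nothing to feel. Origin: its centre, at the board's top (height 20 mm). The bowl's destination. It lies towards one end of the board, the left or the right.
- yellow_spot: Yellow painted disc on the board's top, 140 mm diameter, flat, towards the board's other end; the tile starts on it. Origin: its centre, at the board's top.
- cup_left: Small loose brown fired cup, 52 mm across the rim, 45 mm tall, standing on the board near its left (+y) end. Origin: centre of its underside. Leave alone.
- cup_right: The same kind of cup, standing on the board near its right (-y) end. Leave alone.
- cup_far: The same kind of cup, standing on the bench beyond the board's far edge. Leave alone.
Things that resemble listed ones, but are neither listed nor needed, are in the scene too. What is shaped like the tile but pink or red is not meant.

How it is judged (in metres and radians):
On the way, in this order (a step that is already met when the one before it is completed fails the run):
1. the bowl stands still inside the blue spot (horizontal distance between bowl and blue_spot below 0.015 m and angle between bowl's own z axis and vertical below 0.06 rad and height (world z) of bowl between 0.015 and 0.026 m and linear speed of bowl below 0.01 m/s), for 0.3 s.
2. the tile lies balanced on the bowl's crown, let go, with the bowl still inside the blue spot (all of step 1 and horizontal distance between tile and bowl below 0.015 m and z of tile in the frame of bowl between 0.044 and 0.06 m and angle between tile's own z axis and vertical below 0.26 rad and linear speed of tile below 0.02 m/s and contact force between the fingers and tile below 0.05 N), for 0.3 s.
At the end, for the whole second after the job is handed in: The bowl stands upright on the board and at rest, its centre within 15 mm of the blue spot's centre (rim wholly inside the disc); the tile rests on the bowl's crown, glazed side up, its centre within 15 mm (horizontally) of the bowl's axis, tilted less than 0.26 rad, at rest and released (all of step 2); the robot touches nothing.
It fails at once if the bowl is lifted more than 12 mm off the board, or tipped by more than 0.2 rad (height (world z) of bowl above 0.032 m or angle between bowl's own z axis and vertical above 0.2 rad).
It fails at once if the tile is dropped on the bowl (it falls faster than 0.5 m/s just above the crown) (horizontal distance between tile and bowl below 0.04 m and z of tile in the frame of bowl below 0.07 m and linear speed of tile above 0.5 m/s).
It fails at once if a cup is moved by more than 15 mm (distance of any of cup_left, cup_right, cup_far from where it was at the start of the episode above 0.015 m).
It also fails if it takes over 56 s, if anything falls off the work surface, if the arm or the gripper's body presses on something with over 40 N, if the wrist force passes 120 N, or if a joint passes its speed limit or range.

## Working session

There is one attempt and no reset: what is moved stays moved. The work goes in short steps, Python scripts to look and compute and a tool call to move; the robot and the scene stay as the last step left them, time stands still between calls to the robot, and variables do not carry over. Pictures are saved under pics/ and viewed, at most 13 in all, crops included, and the job is handed in when it is done.

Besides the shell and the picture viewer there is one more tool, called after "Call:" as a command line: name --argument value ..., lists and objects as JSON in quotes. send_rows: Moves the arm, as the interface text tells. Its arguments: {"type":"object","properties":{"linear":{"type":"array"},"twist":{"type":"array"},"gripper":{"type":"array"},"grip_force":{"type":"number"}},"required":["linear","twist","gripper"]}

```bash
mkdir -p pics; python3 - <<'E'
from workcell import bot,camera,get_calibration
import cv2
for n in("scene","side"):
    cv2.imwrite(f"pics/{n}0.png",camera(n)[:,:,::-1]); print(n,get_calibration(n))
print(get_calibration("wrist")); print(bot.get_obs())
E
```

```text
scene {'fx': 380.7783978102314, 'fy': 380.7783978102314, 'cx': 321.4144029951375, 'cy': 201.65710347034926, 'origin': array([1.02824926, 0.27992114, 0.58784957]), 'orientation': array([-1.34601416e+02, -1.07504667e-01,  1.17971124e+02])}
side {'fx': 372.31986700373983, 'fy': 372.31986700373983, 'cx': 315.6851693205791, 'cy': 203.60792547520325, 'origin': array([ 0.15834104, -0.5008019 ,  0.74087416]), 'orientation': array([-136.55377238,    0.42805068,  -34.70667457])}
{'fx': 359.615177615911, 'fy': 359.615177615911, 'cx': 322.8448689930036, 'cy': 197.4119153278061, 'hand_eye': array([[-4.70582045e-04, -9.47667995e-01, -3.19257185e-01,
         8.13802829e-02],
       [ 9.99999827e-01, -5.58857051e-04,  1.84894748e-04,
         7.14211808e-04],
       [-3.53637964e-04, -3.19257043e-01,  9.47668093e-01,
        -1.28495149e-01],
       [ 0.00000000e+00,  0.00000000e+00,  0.00000000e+00,
         1.00000000e+00]])}
{'time': 0.1, 'q': array([7.21352457e+01, 5.00796222e+00, 1.00397758e+01, 9.50992554e+01,
       2.21068631e-04, 9.00003031e+01]), 'qd': array([ 0.06304569, -0.00287872,  0.01818091, -0.07354259,  0.04779051,
       -0.00578585]), 'joint_efforts': array([-1.78321825e-03, -5.21561086e+01,  4.65652692e+01,  1.59544114e-02,
       -9.84343615e-05, -4.57563331e-06]), 'ee_pos': array([0.16866725, 0.5233077 , 0.24466082]), 'tcp_rot': array([-1.79932558e+02, -2.20711740e-04,  1.62134942e+02]), 'wrist_force': array([ 0.11509697, -0.8207849 ,  0.38570182]), 'torque': array([-0.01547437,  0.03537047,  0.03272497]), 'grasp_force': 0.0, 'opening': 0.08571170261431349}
```

View pics/scene0.png

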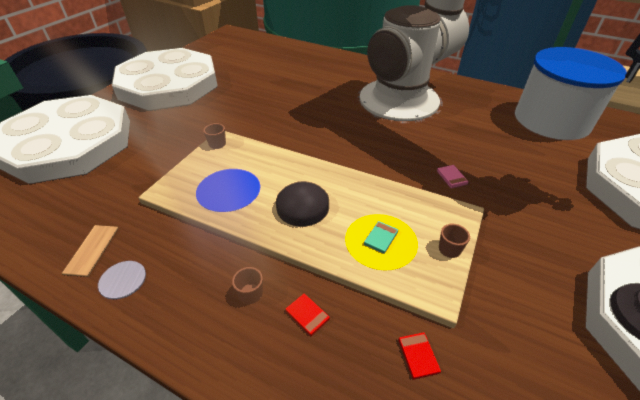

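View pics/side0.png

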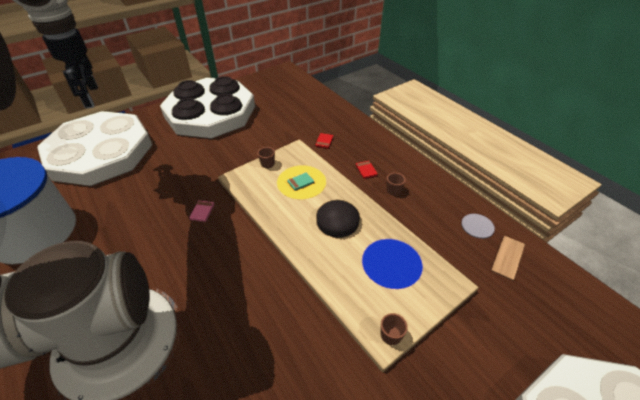

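Scene view: blue spot (228,190), bowl (302,204), yellow spot (381,241) carrying the only green tile (381,237). The decoys are red tiles at (307,314) and (419,355) and a pink one at (452,176). The cups are at (215,135), (453,240) and (247,285). The side view agrees: blue (392,263), bowl (338,218), tile (301,182), with the bowl partway between the spots. The green tile on the yellow spot with the brown band is the one meant.

```bash
cat > h.py <<'E'
import numpy as np,cv2
from scipy.spatial.transform import Rotation as R
from scipy.optimize import least_squares
from workcell import bot,camera,get_calibration
def pose(n,obs=None):
    c=get_calibration(n)
    if n=="wrist":
        T=np.eye(4);T[:3,:3]=R.from_euler('xyz',obs['tcp_rot'],degrees=True).as_matrix();T[:3,3]=obs['ee_pos']
        T=T@np.array(c['hand_eye']); return c,T[:3,:3],T[:3,3]
    return c,R.from_euler('xyz',c['orientation'],degrees=True).as_matrix(),np.array(c['origin'])
def toworld(P,uv,z):
    c,M,o=P; uv=np.atleast_2d(uv).astype(float)
    d=np.c_[(uv[:,0]-c['cx'])/c['fx'],(uv[:,1]-c['cy'])/c['fy'],np.ones(len(uv))]@M.T
    return (o+d*((z-o[2])/d[:,2])[:,None])[:,:2]
def proj(P,X):
    c,M,o=P; p=(np.atleast_2d(X)-o)@M
    return np.c_[p[:,0]/p[:,2]*c['fx']+c['cx'],p[:,1]/p[:,2]*c['fy']+c['cy']]
def blob(m,seed=None,k=3):
    n,l,s,ce=cv2.connectedComponentsWithStats(m.astype(np.uint8))
    if seed is not None: i=1+np.argmin(np.hypot(*(ce[1:]-seed).T)+1000*(s[1:,4]<60))
    else: i=1+np.argmax(s[1:,4])
    cs=cv2.findContours((l==i).astype(np.uint8),cv2.RETR_EXTERNAL,cv2.CHAIN_APPROX_NONE)[0]
    return max(cs,key=len)[:,0,:],s[i,4]
def masks(im):
    h,s,v=[a.astype(int) for a in cv2.split(cv2.cvtColor(im,cv2.COLOR_RGB2HSV))]
    return dict(blue=(abs(h-118)<12)&(s>180)&(v>60),yellow=(abs(h-29)<4)&(s>215)&(v>130),
      green=(h>60)&(h<95)&(s>90)&(v>60),dark=(v<65)&(s<150))
t=np.linspace(0,2*np.pi,60)
def solid(x,y,prof,z0=.02): # list of (r,h)
    return np.vstack([np.c_[x+r*np.cos(t),y+r*np.sin(t),np.full(60,z0+h)] for r,h in prof])
bowlp=[(.055,0),(.055,.022)]+[(np.sqrt(max(0,.065**2-(h+.013)**2)),h) for h in np.linspace(.022,.0518,12)]
bowlp=[(min(r,.055),h) for r,h in bowlp]
def fit(P,area_cont,prof,x0,z0=.02):
    cont=area_cont
    def f(p):
        hull=cv2.convexHull(proj(P,solid(*p,prof,z0)).astype(np.float32))
        return [cv2.pointPolygonTest(hull,(float(u),float(v)),True) for u,v in cont]
    r=least_squares(f,x0,loss='soft_l1',diff_step=1e-3); return r.x,np.sqrt(np.mean(np.square(f(r.x))))
E
python3 - <<'E'
from h import *
for n,seeds in(("scene",dict(bowl=(302,204),tile=(381,237),blue=(228,190),yel=(381,241))),("side",dict(bowl=(338,218),tile=(301,182),blue=(392,263),yel=(301,182)))):
    im=cv2.imread(f"pics/{n}0.png")[:,:,::-1].copy();P=pose(n);m=masks(im)
    for k,c in(("blue","blue"),("yel","yellow")):
        ct,a=blob(m[c],seeds[k]); w=cv2.convexHull(toworld(P,ct,.02).astype(np.float32))
        print(n,k,a,[np.round(q,4) for q in cv2.fitEllipse(w)])
    ct,a=blob(m["green"],seeds["tile"]); w=toworld(P,ct,.03); print("tilegreen",a,cv2.minAreaRect((w*1000).astype(np.float32)))
    ct,a=blob(m["dark"],seeds["bowl"]); b=cv2.boundingRect(ct); c0=toworld(P,[seeds["bowl"]],.045)[0]
    print("bowl",a,b,fit(P,cv2.convexHull(ct)[:,0,:],bowlp,c0),c0)
    for u in ([(215,135),(453,240),(247,285)] if n=="scene" else [(393,328),(266,158),(396,185)]): print("cup",toworld(P,[u],.04).round(3))
E
```

```text
scene blue 172 [array([ 0.5462, -0.1574]), array([0.0386, 0.0814]), np.float64(137.886)]
scene yel 2463 [array([0.5579, 0.1611]), array([0.1377, 0.138 ]), np.float64(26.651)]
tilegreen 471 ((561.8104248046875, 159.28501892089844), (42.72435760498047, 58.01540756225586), 86.6351318359375)
bowl 1150 (276, 186, 52, 40) (array([ 0.54999325, -0.01795511]), np.float64(1.583073979932957)) [ 0.56599904 -0.00875814]
cup [[ 0.453 -0.324]]
cup [[0.512 0.284]]
cup [[0.772 0.004]]
side blue 2181 [array([ 0.5802, -0.1916]), array([0.1315, 0.1328]), np.float64(46.1198)]Traceback (most recent call last):
  File "<stdin>", line 5, in <module>
  File "h.py", line 20, in blob
    if seed is not None: i=1+np.argmin(np.hypot(*(ce[1:]-seed).T)+1000*(s[1:,4]<60))
                             ~~~~~~~~~^^^^^^^^^^^^^^^^^^^^^^^^^^^^^^^^^^^^^^^^^^^^^^
    return _wrapfunc(a, 'argmin', axis=axis, out=out, **kwds)
    return bound(*args, **kwds)
ValueError: attempt to get argmin of an empty sequence
```

```bash
python3 - <<'E'
import cv2
im=cv2.imread("pics/scene0.png")[120:300,140:500]; cv2.imwrite("pics/crop0.png",cv2.resize(im,None,fx=2.2,fy=2.2,interpolation=cv2.INTER_CUBIC))
E
```

```text
(no output)
```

View pics/crop0.png

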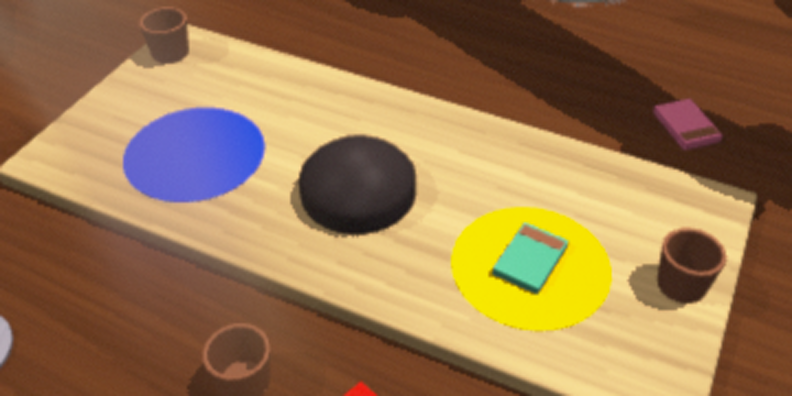

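The crop confirms the green tile (brown band at one end) on the yellow spot at crop (530,257). The bowl is at crop (358,185) and the blue spot at (195,153). Next I'll correct the colour masks.

```bash
python3 - <<'E'
from h import *
for n,pts in(("scene",[(205,195),(228,190),(255,187),(290,195),(302,215),(325,210),(302,230),(335,205),(355,235),(400,260),(400,222),(390,230)]),("side",[(370,270),(392,263),(415,255),(320,215),(338,230),(355,220),(283,180),(320,190),(305,180),(294,184)])):
    im=cv2.imread(f"pics/{n}0.png"); h=cv2.cvtColor(im,cv2.COLOR_BGR2HSV); print(n,[(p,h[p[1],p[0]].tolist()) for p in pts])
E
```

```text
scene [((205, 195), [119, 132, 207]), ((228, 190), [119, 136, 210]), ((255, 187), [114, 193, 222]), ((290, 195), [177, 44, 64]), ((302, 215), [176, 37, 55]), ((325, 210), [3, 55, 42]), ((302, 230), [20, 107, 235]), ((335, 205), [19, 112, 225]), ((355, 235), [28, 255, 247]), ((400, 260), [28, 255, 247]), ((400, 222), [28, 255, 247]), ((390, 230), [10, 138, 179])]
side [((370, 270), [114, 217, 190]), ((392, 263), [114, 217, 190]), ((415, 255), [114, 220, 188]), ((320, 215), [0, 39, 52]), ((338, 230), [5, 38, 40]), ((355, 220), [9, 50, 36]), ((283, 180), [26, 171, 239]), ((320, 190), [26, 166, 239]), ((305, 180), [75, 109, 189]), ((294, 184), [11, 122, 148])]
```

```bash
cat >> h.py <<'E'
def masks(im):
    h,s,v=[a.astype(int) for a in cv2.split(cv2.cvtColor(im,cv2.COLOR_RGB2HSV))]
    return dict(blue=(abs(h-117)<10)&(s>90)&(v>100),yellow=(abs(h-27)<5)&(s>145)&(v>60),
      green=(h>60)&(h<95)&(s>60)&(v>60),dark=(v<95)&((s<90)|(v<60)))
def circ(P,ct,z=.02):
    return [np.round(q,4) for q in cv2.fitEllipse(cv2.convexHull(toworld(P,ct,z).astype(np.float32)))]
def box(x,y,a,z0):
    c,s=np.cos(a),np.sin(a)
    return np.array([[x+c*u-s*v,y+s*u+c*v,z0+w] for u in(-.032,.032) for v in(-.022,.022) for w in(0,.01)])
def fitbox(P,cont,x0,z0=.02):
    def f(p):
        hull=cv2.convexHull(proj(P,box(*p,z0)).astype(np.float32))
        return [cv2.pointPolygonTest(hull,(float(u),float(v)),True) for u,v in cont]
    r=least_squares(f,x0,loss='soft_l1',x_scale=[.01,.01,.1],diff_step=1e-3);return r.x,np.sqrt(np.mean(np.square(f(r.x))))
def tilemask(im):
    y=masks(im)["yellow"]; ct,_=blob(y); hull=np.zeros(y.shape,np.uint8); cv2.fillConvexPoly(hull,cv2.convexHull(ct),1)
    hull=cv2.erode(hull,np.ones((5,5))); return (hull>0)&~y
E
python3 - <<'E'
from h import *
for n,seeds in(("scene",dict(bowl=(302,204),tile=(381,237),blue=(228,190))),("side",dict(bowl=(338,218),tile=(301,182),blue=(392,263)))):
    im=cv2.imread(f"pics/{n}0.png")[:,:,::-1].copy();P=pose(n);m=masks(im)
    ct,a=blob(m["blue"],seeds["blue"]);print(n,"blue",a,circ(P,ct))
    ct,a=blob(m["yellow"],seeds["tile"]);print("yel",a,circ(P,ct))
    ct,a=blob(m["green"],seeds["tile"]); print("green",a,toworld(P,ct,.03).mean(0))
    ct,a=blob(tilemask(im)); w0=toworld(P,ct,.025).mean(0)
    for a0 in (-.2,.2): print("tile",a,cv2.boundingRect(ct),fitbox(P,ct,[*w0,a0]))
    ct,a=blob(m["dark"],seeds["bowl"]); c0=toworld(P,[seeds["bowl"]],.045)[0]
    print("bowl",a,cv2.boundingRect(ct),fit(P,cv2.convexHull(ct)[:,0,:],bowlp,c0))
    for u in ([(215,135),(453,240),(247,285)] if n=="scene" else [(393,328),(266,158),(396,185)]): print("cup",toworld(P,[u],.04).round(3))
E
```

```text
scene blue 2108 [array([ 0.58  , -0.1894]), array([0.1361, 0.1377]), np.float64(65.8663)]
yel 2614 [array([0.558 , 0.1612]), array([0.14  , 0.1406]), np.float64(137.7504)]
green 479 [0.56353284 0.16064448]
tile 656 (364, 221, 34, 32) (array([ 0.55358088,  0.15852897, -0.03869128]), np.float64(0.8097176153786766))
tile 656 (364, 221, 34, 32) (array([ 0.55356795,  0.1585289 , -0.03823729]), np.float64(0.8099675960027829))
bowl 1820 (276, 182, 52, 44) (array([ 0.55247842, -0.01608747]), np.float64(1.2091344215874924))
cup [[ 0.453 -0.324]]
cup [[0.512 0.284]]
cup [[0.772 0.004]]
side blue 2327 [array([ 0.5803, -0.1912]), array([0.1367, 0.1369]), np.float64(39.2937)]
yel 949 [array([0.5585, 0.1589]), array([0.1345, 0.1359]), np.float64(30.046)]
green 182 [0.54724823 0.14976988]
tile 310 (287, 172, 28, 19) (array([ 0.55557069,  0.15791552, -0.04751968]), np.float64(0.5674958816392717))
tile 310 (287, 172, 28, 19) (array([ 0.55556884,  0.15791526, -0.04960314]), np.float64(0.5676000697706833))
bowl 1239 (317, 200, 43, 38) (array([ 0.55371023, -0.01700811]), np.float64(1.1212817371408603))
cup [[ 0.465 -0.316]]
cup [[0.518 0.284]]
cup [[ 0.75 -0.02]]
```

Both cameras agree to about 2 mm:
- **Bowl:** (0.553, -0.0165)
- **Blue spot:** (0.580, -0.190)
- **Tile:** (0.5545, 0.158), yaw -2.6°

All sizes check against the description. I'll push along d = -81.2°, with tool yaw 98.8 and the jaws across the push direction. The tool turns first.

Call:
send_rows --linear '[[0,0,0],[0,0,0],[0,0,0],[0,0,0],[0,0,0],[0,0,0],[0,0,0]]' --twist '[[0,0,1.055],[0,0,1.055],[0,0,1.055],[0,0,1.055],[0,0,1.055],[0,0,1.055],[0,0,0]]' --gripper '[70,70,70,70,70,70,70]'

```text
time: 0.98
ee_pos: [0.1687, 0.5234, 0.2449]
tcp_rot: [-180.0, 0.0, 98.9]
wrist_force: [0.9, 0.0, 0.2]
opening: 0.0599
grasp_force: 0.0
```

```bash
cat > go.py <<'E'
import sys;from h import *
def go(x,y,z,yaw):
    o=bot.get_obs();M=R.from_euler('xyz',o['tcp_rot'],degrees=True)
    T=R.from_euler('xyz',[180,0,yaw],degrees=True)
    print("pos",o['ee_pos'].round(4),o['tcp_rot'].round(2),"op",round(o['opening'],4),"F",o['wrist_force'].round(1),"t",o['time'])
    print("tool delta",M.inv().apply(np.array([x,y,z])-o['ee_pos']).round(4),"twist",((M.inv()*T).as_rotvec(degrees=True)/10).round(3))
if __name__=="__main__": go(*map(float,sys.argv[1:]))
E
python3 go.py .5415 .0576 .10 98.8
```

```text
pos [0.1687 0.5234 0.2449] [-1.7998e+02  3.0000e-02  9.8910e+01] op 0.0599 F [0.9 0.  0.2] t 0.975
tool delta [-0.5178  0.2962  0.1451] twist [-0.002  0.003  0.011]
```

Call:
send_rows --linear '[[-0.037,0.0212,0.006],[-0.037,0.0212,0.006],[-0.037,0.0212,0.006],[-0.037,0.0212,0.006],[-0.037,0.0212,0.006],[-0.037,0.0212,0.006],[-0.037,0.0212,0.006],[-0.037,0.0212,0.006]]' --twist '[[0,0,0],[0,0,0],[0,0,0],[0,0,0],[0,0,0],[0,0,0],[0,0,0],[0,0,0]]' --gripper '[70,70,70,70,70,70,70,70]'

```text
time: 1.98
ee_pos: [0.3824, 0.2558, 0.1971]
tcp_rot: [180.0, -0.0, 99.1]
wrist_force: [1.0, 0.3, -0.6]
opening: 0.0601
grasp_force: 0.0
```

Call:
send_rows --linear '[[-0.037,0.0212,0.015],[-0.037,0.0212,0.015],[-0.037,0.0212,0.015],[-0.037,0.0212,0.015],[-0.037,0.0212,0.015],[-0.037,0.0212,0.015],[0,0,0],[0,0,0]]' --twist '[[0,0,0],[0,0,0],[0,0,0],[0,0,0],[0,0,0],[0,0,0],[0,0,0],[0,0,0]]' --gripper '[70,70,70,70,70,70,70,70]'

```text
time: 2.98
ee_pos: [0.5413, 0.0573, 0.1072]
tcp_rot: [-180.0, -0.0, 99.0]
wrist_force: [0.0, -0.3, 1.1]
opening: 0.0597
grasp_force: 0.0
```

```bash
python3 go.py .5415 .0576 .034 98.8
```

```text
pos [0.5413 0.0573 0.1072] [-1.7997e+02 -1.0000e-02  9.8960e+01] op 0.0597 F [ 0.  -0.3  1.1] t 2.975
tool delta [0.0002 0.0003 0.0732] twist [-0.003 -0.001  0.016]
```

Call:
send_rows --linear '[[0,0,0.025],[0,0,0.025],[0,0,0.015],[0,0,0.008],[0,0,0],[-0.008,0,0],[-0.008,0,0],[-0.008,0,0]]' --twist '[[0,0,0],[0,0,0],[0,0,0],[0,0,0],[0,0,0],[0,0,0],[0,0,0],[0,0,0]]' --gripper '[70,70,70,70,70,70,70,70]'

```text
time: 3.98
ee_pos: [0.5456, 0.0332, 0.0348]
tcp_rot: [179.9, -0.1, 98.8]
wrist_force: [-1.2, 3.9, 2.7]
opening: 0.0597
grasp_force: 2.1
```

```bash
python3 go.py .57 -.13 .034 98.8; python3 - <<'E'
from h import *
im=camera("side");cv2.imwrite("pics/s1.png",cv2.resize(im[120:320,220:480,::-1],None,fx=3,fy=3))
E
```

```text
pos [0.5456 0.0332 0.0348] [ 1.7995e+02 -6.0000e-02  9.8830e+01] op 0.0597 F [-1.2  3.9  2.7] t 3.975
tool delta [-0.165  -0.001   0.0007] twist [ 0.005 -0.006  0.003]
```

View pics/s1.png

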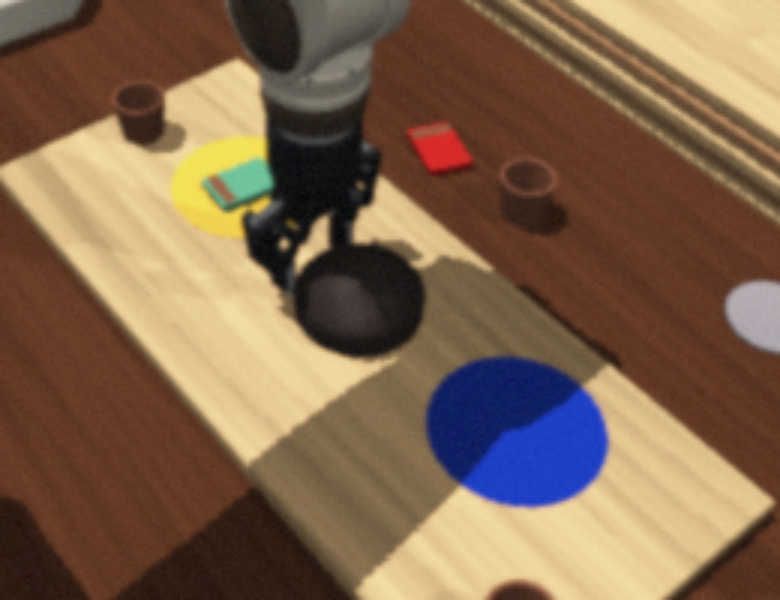

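The fingers straddle the bowl's near wall at crop (270,260) and (345,235), with light contact. I'll push 140 mm slowly and measure again.

Call:
send_rows --linear '[[-0.01,0,0],[-0.01,0,0],[-0.01,0,0],[-0.01,0,0],[-0.01,0,0],[-0.01,0,0],[-0.01,0,0],[-0.01,0,0]]' --twist '[[0,0,0],[0,0,0],[0,0,0],[0,0,0],[0,0,0],[0,0,0],[0,0,0],[0,0,0]]' --gripper '[70,70,70,70,70,70,70,70]'

```text
time: 5.03
ee_pos: [0.5577, -0.0457, 0.0347]
tcp_rot: [180.0, -0.0, 98.8]
wrist_force: [-1.2, 6.1, 4.5]
opening: 0.0601
grasp_force: 2.7
```

Call:
send_rows --linear '[[-0.01,0,0],[-0.01,0,0],[-0.01,0,0],[-0.01,0,0],[-0.01,0,0],[-0.007,0,0],[0,0,0],[0,0,0]]' --twist '[[0,0,0],[0,0,0],[0,0,0],[0,0,0],[0,0,0],[0,0,0],[0,0,0],[0,0,0]]' --gripper '[70,70,70,70,70,70,70,70]'

```text
time: 6.02
ee_pos: [0.5661, -0.1023, 0.034]
tcp_rot: [-180.0, 0.0, 98.8]
wrist_force: [1.0, -0.5, 0.6]
opening: 0.0596
grasp_force: 0.0
```

```bash
python3 go.py .5713 -.1337 .034 98.8; python3 - <<'E'
from h import *
print("expected from tool",bot.get_obs()['ee_pos'][:2]+.057*np.array([.153,-.988]))
for n in("scene","side"):
    im=camera(n);P=pose(n);m=masks(im)["dark"];cv2.imwrite(f"pics/{n}2.png",im[:,:,::-1])
    c0=[.576,-.16];s=proj(P,[[*c0,.045]])[0]
    win=np.zeros_like(m);u,v=s.astype(int);win[v-38:v+38,u-38:u+38]=1
    ct,a=blob(m&win,s);print(n,a,cv2.boundingRect(ct),s)
    print(fit(P,cv2.convexHull(ct)[:,0,:],bowlp,c0))
E
```

```text
pos [ 0.5661 -0.1023  0.034 ] [-1.7997e+02  4.0000e-02  9.8810e+01] op 0.0596 F [ 1.  -0.5  0.6] t 6.025
tool delta [-0.0319  0.0003  0.    ] twist [-0.003  0.004  0.001]
expected from tool [ 0.57481264 -0.1585813 ]
scene 89 (214, 169, 22, 41) [238.23410713 183.34325478]
(array([ 0.57397128, -0.15838935]), np.float64(0.5149287952313032))
side 2457 (344, 209, 76, 65) [382.52643771 247.6054555 ]
(array([ 0.57924292, -0.15942577]), np.float64(12.634884870370712))
```

The scene fit puts the bowl at (0.574, -0.158), which matches the tool geometry. I'll push the last 31 mm, then back off, rise, and measure with a clear view.

Call:
send_rows --linear '[[-0.008,0,0],[-0.008,0,0],[-0.008,0,0],[-0.005,0,0],[-0.002,0,0],[0,0,0],[0.015,0,0],[0.025,0,0]]' --twist '[[0,0,0],[0,0,0],[0,0,0],[0,0,0],[0,0,0],[0,0,0],[0,0,0],[0,0,0]]' --gripper '[70,70,70,70,70,70,70,70]'

```text
time: 7.12
ee_pos: [0.5648, -0.0922, 0.0344]
tcp_rot: [180.0, 0.0, 98.8]
wrist_force: [-0.2, 0.0, -0.4]
opening: 0.0598
grasp_force: 0.0
```

Call:
send_rows --linear '[[0,0,-0.05],[0,0,-0.05],[0.05,0,-0.03],[0.05,0,0],[0.05,0,0],[0.05,0,0],[0,0,0],[0,0,0]]' --twist '[[0,0,0],[0,0,0],[0,0,1],[0,0,1],[0,0,1],[0,0,1],[0,0,1],[0,0,1]]' --gripper '[100,100,100,100,100,100,100,100]'

```text
time: 8.12
ee_pos: [0.5856, 0.1039, 0.1643]
tcp_rot: [180.0, 0.0, 38.6]
wrist_force: [-0.4, -0.1, 0.0]
opening: 0.0858
grasp_force: 0.0
```

```bash
python3 go.py .5545 .158 .15 -2.6; python3 - <<'E'
from h import *
for n in("scene","side"):
    im=camera(n);P=pose(n);m=masks(im);cv2.imwrite(f"pics/{n}3.png",im[:,:,::-1])
    c0=[.58,-.19];s=proj(P,[[*c0,.045]])[0]
    win=np.zeros_like(m["dark"]);u,v=s.astype(int);win[v-38:v+38,u-38:u+38]=1
    ct,a=blob(m["dark"]&win,s);print(n,a,cv2.boundingRect(ct),s)
    print(fit(P,cv2.convexHull(ct)[:,0,:],bowlp,c0))
a=cv2.imread("pics/scene3.png")[100:300,140:340];b=cv2.imread("pics/side3.png")[140:340,260:460]
cv2.imwrite("pics/c3.png",cv2.resize(np.hstack([a,b]),None,fx=2,fy=2))
E
```

```text
pos [0.5856 0.1039 0.1643] [179.99   0.    38.63] op 0.0858 F [-0.4 -0.1  0. ] t 8.125
tool delta [ 0.0095 -0.0617  0.0143] twist [1.000e-03 0.000e+00 4.123e+00]
scene 96 (216, 172, 38, 34) [225.81227233 180.0551557 ]
(array([ 0.57861541, -0.1904608 ]), np.float64(0.3571778790546136))
side 1754 (361, 238, 56, 45) [392.72669492 255.52661369]
(array([ 0.57485305, -0.18730241]), np.float64(2.0279975173234703))
```

View pics/c3.png

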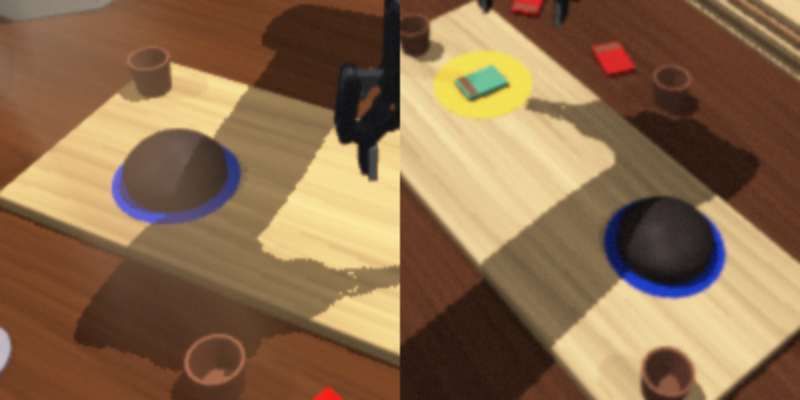

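A blue ring shows all round the bowl in both views, so step 1 looks done: bowl at about (0.579, -0.190), spot centre at (0.580, -0.190). Next is the tile.

Call:
send_rows --linear '[[0.0095,0,0],[0,-0.03,0],[0,-0.0317,0],[0,0,0],[0,0,0],[0,0,0],[0,0,0]]' --twist '[[0,0,0],[0,0,0],[0,0,1.03],[0,0,1.03],[0,0,1.03],[0,0,1.03],[0,0,0]]' --gripper '[80,80,80,80,80,80,80]'

```text
time: 9.1
ee_pos: [0.5671, 0.0686, 0.1643]
tcp_rot: [-176.4, 0.4, 5.4]
wrist_force: [0.0, 0.4, -0.1]
opening: 0.0684
grasp_force: 0.0
```

```bash
python3 - <<'E'
from h import *
o=bot.get_obs();im=camera("wrist");P=pose("wrist",o);cv2.imwrite("pics/w4.png",im[:,:,::-1])
print(o['ee_pos'],o['tcp_rot'],o['opening'])
m=masks(im)
ct,a=blob(m["yellow"]);print("yel",a,circ(P,ct))
ct,a=blob(tilemask(im)); print(a,cv2.boundingRect(ct),fitbox(P,ct,[.5545,.158,-.045]))
E
```

```text
[0.56713492 0.0685856  0.164316  ] [-176.3619318     0.39000146    5.37947998] 0.06843309831686403
yel 17439 [array([0.5594, 0.1619]), array([0.1384, 0.139 ]), np.float64(92.1282)]
4658 (189, 146, 65, 87) (array([ 0.55523787,  0.15985407, -0.06257594]), np.float64(0.7743985833124818))
```

View pics/w4.png

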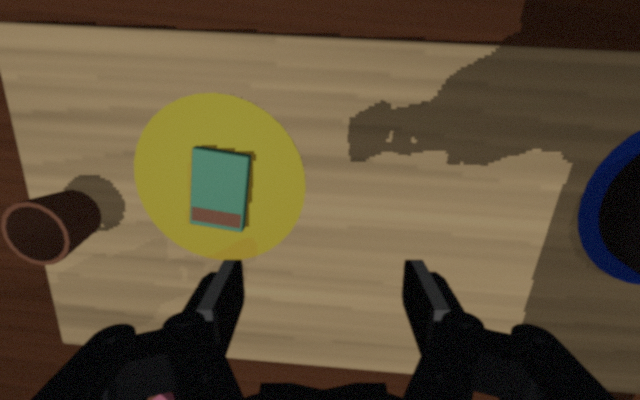

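The wrist view shows the tile at (220,190) on the yellow spot with its brown band toward the base. The move stopped short, so I'll check the joints.

```bash
python3 -c "
from workcell import bot
print(bot.get_obs()['q'].round(1))"; python3 go.py .555 .159 .10 -3.2
```

```text
[  5.3   7.4   3.7  86.7   3.6 179.8]
pos [0.567  0.07   0.1643] [-176.36    0.38    5.5 ] op 0.0683 F [ 0.1 -0.4 -0.4] t 9.15
tool delta [-0.003  -0.0854  0.0699] twist [-0.361  0.066  0.868]
```

Yaw = q1+180-q6, so yaw -3° exceeds joint 6's range. I'll use the equivalent half-turn yaw of 176.8° instead.

Call:
send_rows --linear '[[0,0,0],[0,0,0],[0,0,0],[0,0,0],[0,0,0],[0,0,0],[0,0,0],[0,0,0]]' --twist '[[-0.36,0.066,0],[0,0,-1.05],[0,0,-1.05],[0,0,-1.05],[0,0,-1.05],[0,0,-1.05],[0,0,-1.05],[0,0,-1.05]]' --gripper '[85,85,85,85,85,85,85,85]'

```text
time: 10.15
ee_pos: [0.5675, 0.0646, 0.1643]
tcp_rot: [179.9, -0.4, 80.3]
wrist_force: [-0.3, 0.5, 0.2]
opening: 0.0725
grasp_force: 0.0
```

Call:
send_rows --linear '[[0,0,0],[0,0,0],[0,0,0],[0,0,0],[0,0,0],[0,0,0],[0,0,0],[0,0,0]]' --twist '[[0,0,-1.05],[0,0,-1.05],[0,0,-1.05],[0,0,-1.05],[0,0,-1.05],[0,0,-1.05],[0,0,-1.05],[0,0,-1.05]]' --gripper '[80,80,80,80,80,80,80,80]'

```text
time: 11.15
ee_pos: [0.5675, 0.0645, 0.1644]
tcp_rot: [179.5, 0.1, 164.3]
wrist_force: [-0.8, -0.1, -0.8]
opening: 0.068
grasp_force: 0.0
```

```bash
python3 go.py .555 .159 .16 176.8
```

```text
pos [0.5675 0.0645 0.1644] [1.7954e+02 1.0000e-01 1.6431e+02] op 0.068 F [-0.8 -0.1 -0.8] t 11.15
tool delta [0.0376 0.0875 0.005 ] twist [ 0.045  0.015 -1.249]
```

Call:
send_rows --linear '[[0.0188,0.0438,0],[0.0188,0.0438,0],[0,0,0],[0,0,0],[0,0,0]]' --twist '[[0,0,0],[0.045,0.015,0],[0,0,-0.625],[0,0,-0.625],[0,0,0]]' --gripper '[80,80,80,80,80]'

```text
time: 11.78
ee_pos: [0.5557, 0.1591, 0.1649]
tcp_rot: [180.0, -0.1, 176.4]
wrist_force: [0.6, 0.2, -0.3]
opening: 0.0684
grasp_force: 0.0
```

```bash
python3 - <<'E'
from h import *
o=bot.get_obs();im=camera("wrist");P=pose("wrist",o);cv2.imwrite("pics/w5.png",im[:,:,::-1])
m=masks(im); ct,a=blob(tilemask(im)); f,e=fitbox(P,ct,[.555,.159,-.055]); print(a,cv2.boundingRect(ct),f,e)
ct,a=blob(m["yellow"]);print("yel",a,circ(P,ct))
from go import go
go(*f[:2],.045,180+np.degrees(f[2]))
E
```

```text
4795 (293, 145, 60, 82) [ 0.55575348  0.15951591 -0.06127559] 0.5759802728410423
yel 17773 [array([0.5596, 0.1619]), array([0.1385, 0.1388]), np.float64(145.4528)]
pos [0.5558 0.1587 0.165 ] [ 1.7998e+02 -6.0000e-02  1.7624e+02] op 0.0682 F [-0.7 -0.3 -0.4] t 11.825
tool delta [-1.0e-04  7.0e-04  1.2e-01] twist [ 0.002 -0.006 -0.025]
```

Call:
send_rows --linear '[[0,0.0007,0.05],[0,0,0.05],[0,0,0.02],[0,0,0.008],[0,0,0.003],[0,0,0],[0,0,0]]' --twist '[[0,0,-0.025],[0,0,0],[0,0,0],[0,0,0],[0,0,0],[0,0,0],[0,0,0]]' --gripper '[80,80,70,62,62,62,62]'

```text
time: 12.7
ee_pos: [0.5563, 0.1586, 0.035]
tcp_rot: [180.0, 0.0, 176.5]
wrist_force: [0.3, -0.5, -0.2]
opening: 0.0532
grasp_force: 0.0
```

```bash
python3 - <<'E'
from h import *
from go import go
go(.5557,.1595,.032,176.5)
im=camera("scene");P=pose("scene");a=cv2.resize(im[180:290,300:460,::-1],None,fx=4,fy=4,interpolation=cv2.INTER_CUBIC);cv2.imwrite("pics/c6.png",a)
E
```

```text
pos [0.5563 0.1586 0.035 ] [1.7995e+02 2.0000e-02 1.7646e+02] op 0.0532 F [ 0.3 -0.5 -0.2] t 12.7
tool delta [0.0007 0.0008 0.003 ] twist [ 0.005  0.002 -0.004]
```

View pics/c6.png

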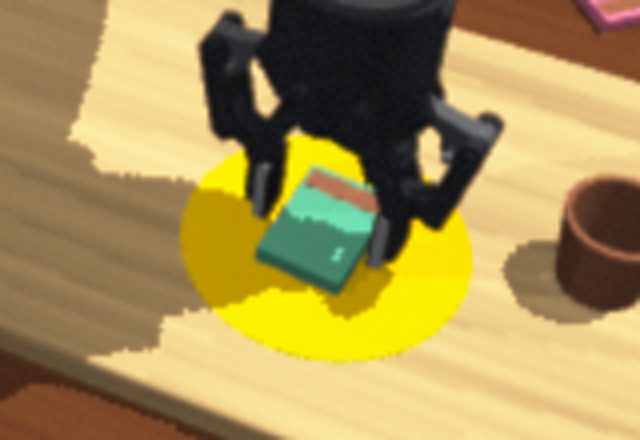

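The fingers straddle the tile at crop (262,195) and (380,245) with the tips still above the board. I'll lower them in small steps while watching the force.

Call:
send_rows --linear '[[0,0,0.0015],[0,0,0.0015],[0,0,0]]' --twist '[[0,0,0],[0,0,0],[0,0,0]]' --gripper '[62,62,62]'

```text
time: 13.12
ee_pos: [0.5557, 0.1584, 0.0307]
tcp_rot: [180.0, -0.1, 176.5]
wrist_force: [0.2, -0.3, 0.2]
opening: 0.0528
grasp_force: 0.0
```

Call:
send_rows --linear '[[0,0,0.001],[0,0,0]]' --twist '[[0,0,0],[0,0,0]]' --gripper '[62,62]'

```text
time: 13.38
ee_pos: [0.5558, 0.1585, 0.0305]
tcp_rot: [180.0, -0.1, 176.5]
wrist_force: [-1.2, -1.1, 4.3]
opening: 0.0532
grasp_force: 2.4
```

Call:
send_rows --linear '[[0,0,0.001],[0,0,0]]' --twist '[[0,0,0],[0,0,0]]' --gripper '[62,62]'

```text
time: 13.62
ee_pos: [0.5558, 0.1585, 0.0305]
tcp_rot: [180.0, -0.0, 176.5]
wrist_force: [-5.6, -1.5, 13.1]
opening: 0.0529
grasp_force: 6.4
```

Touch found at z = 0.0305. I'll raise 5 mm from the command and grip.

Call:
send_rows --linear '[[0,0,-0.005],[0,0,0],[0,0,0],[0,0,0],[0,0,0],[0,0,0]]' --twist '[[0,0,0],[0,0,0],[0,0,0],[0,0,0],[0,0,0],[0,0,0]]' --gripper '[62,62,45,40,40,40]' --grip_force 25

```text
time: 14.38
ee_pos: [0.5559, 0.1585, 0.034]
tcp_rot: [180.0, -0.1, 176.5]
wrist_force: [-0.7, -0.1, 3.0]
opening: 0.0429
grasp_force: 25.9
```

Call:
send_rows --linear '[[0,0,-0.01],[0,0,-0.03],[0,0,-0.04],[0,0,-0.04],[0,0,0],[0,0,0]]' --twist '[[0,0,0],[0,0,0],[0,0,0],[0,0,0],[0,0,0],[0,0,0]]' --gripper '[40,40,40,40,40,40]'

```text
time: 15.12
ee_pos: [0.5557, 0.1584, 0.1534]
tcp_rot: [180.0, -0.1, 176.5]
wrist_force: [-0.1, -0.6, -0.9]
opening: 0.0431
grasp_force: 25.7
```

```bash
python3 - <<'E'
from h import *
from go import go
go(.579,-.190,.155,176.5)
o=bot.get_obs();im=camera("wrist");cv2.imwrite("pics/w7.png",im[:,:,::-1])
s=camera("side");c=proj(pose("side"),[o['ee_pos']])[0].astype(int);print(c)
b=cv2.resize(s[c[1]-50:c[1]+50,c[0]-50:c[0]+50,::-1],(400,400),interpolation=cv2.INTER_CUBIC)
cv2.imwrite("pics/c7.png",np.hstack([cv2.resize(im[100:400,170:470,::-1],(400,400)),b]))
E
```

```text
pos [0.5557 0.1584 0.1534] [ 1.7999e+02 -1.0000e-01  1.7647e+02] op 0.0431 F [-0.1 -0.6 -0.9] t 15.125
tool delta [-0.0447 -0.3463 -0.0017] twist [ 0.001 -0.01  -0.003]
[298 143]
```

View pics/c7.png

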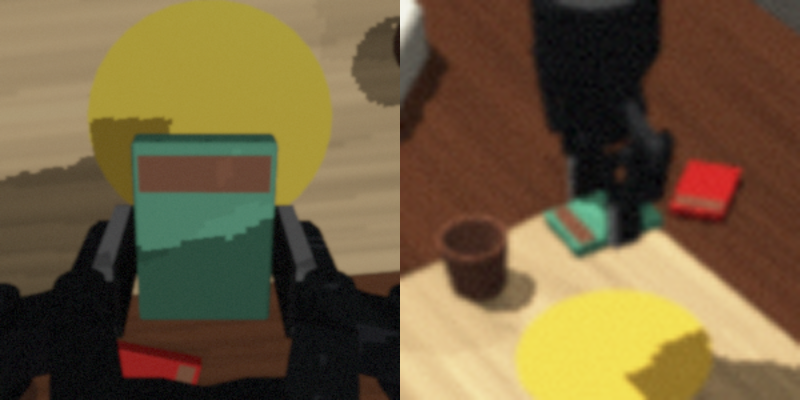

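The tile is held level and centred between the pads, with the brown band toward the base as before. I'll carry it over and stop short of the bowl to measure the bowl with the wrist camera.

Call:
send_rows --linear '[[-0.0075,-0.03,0],[-0.0075,-0.04,0],[-0.0075,-0.045,0],[-0.0075,-0.045,0],[-0.0075,-0.045,0],[-0.0072,-0.04,0],[0,0,0],[0,0,0]]' --twist '[[0,0,0],[0,0,0],[0,0,0],[0,0,0],[0,0,0],[0,0,0],[0,0,0],[0,0,0]]' --gripper '[40,40,40,40,40,40,40,40]'

```text
time: 16.23
ee_pos: [0.585, -0.0886, 0.1529]
tcp_rot: [180.0, -0.2, 176.4]
wrist_force: [-0.6, -0.2, -0.8]
opening: 0.0431
grasp_force: 25.7
```

```bash
python3 - <<'E'
from h import *
from go import go
o=bot.get_obs();im=camera("wrist");P=pose("wrist",o);cv2.imwrite("pics/w8.png",im[:,:,::-1])
m=masks(im);s=proj(P,[[.579,-.19,.04]])[0];print(s)
ct,a=blob(m["blue"]);print("blue",a,circ(P,ct))
h=np.zeros((400,640),np.uint8);cv2.fillConvexPoly(h,cv2.convexHull(ct),1)
d=(h>0)&~m["blue"];d=cv2.morphologyEx(d.astype(np.uint8),cv2.MORPH_OPEN,np.ones((5,5)))>0
ct,a=blob(d,s);f,e=fit(P,cv2.convexHull(ct)[:,0,:],bowlp,[.579,-.19]);print(a,cv2.boundingRect(ct),f,e)
go(*f,.155,176.5)
E
```

```text
[178.58811317 198.16373309]
blue 4145 [array([ 0.5796, -0.1895]), array([0.135 , 0.1381]), np.float64(13.5616)]
9737 (101, 115, 161, 82) [ 0.58072797 -0.189192  ] 13.859621739893006
pos [ 0.5851 -0.0882  0.1531] [ 1.7996e+02 -1.4000e-01  1.7650e+02] op 0.0432 F [-0.5 -0.1  0. ] t 16.275
tool delta [-0.0018 -0.1011 -0.002 ] twist [ 0.004 -0.014 -0.   ]
```

View pics/w8.png

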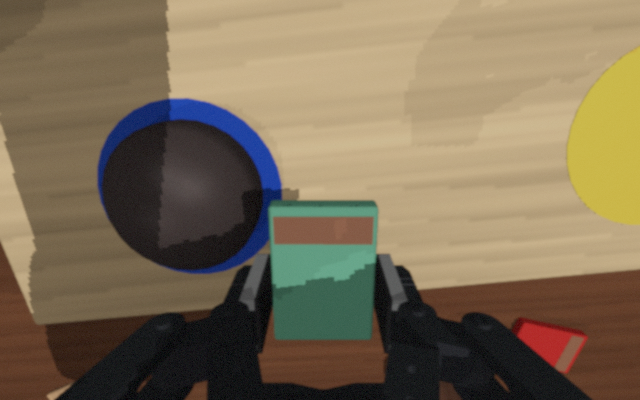

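The bowl is at (183,195), wholly on the blue disc. My mask split at the shadow, so I'll refit on grey, unsaturated pixels.

```bash
python3 - <<'E'
from h import *
o=bot.get_obs();P=pose("wrist",o);im=cv2.imread("pics/w8.png")[:,:,::-1].copy()
h,s,v=[a.astype(int) for a in cv2.split(cv2.cvtColor(im,cv2.COLOR_RGB2HSV))]
m=(v<105)&(s<75);m[:100]=0;m[282:]=0;m[:,:90]=0;m[:,268:]=0
m=cv2.morphologyEx(m.astype(np.uint8),cv2.MORPH_OPEN,np.ones((7,7)))
ct,a=blob(m);c=cv2.convexHull(ct)[:,0,:];f,e=fit(P,c,bowlp,[.579,-.19]);print(a,cv2.boundingRect(ct),f,e)
hull=cv2.convexHull(proj(P,solid(*f,bowlp)).astype(np.float32));print(cv2.boundingRect(hull))
from go import go
go(*f,.1,176.5)
E
```

```text
15005 (103, 121, 153, 136) [ 0.58210954 -0.18773456] 6.481740241740884
(101, 119, 163, 153)
pos [ 0.5851 -0.0882  0.1531] [ 1.7996e+02 -1.4000e-01  1.7650e+02] op 0.0432 F [-0.5 -0.1  0. ] t 16.275
tool delta [-0.0032 -0.0996  0.053 ] twist [ 0.004 -0.014 -0.   ]
```

Wrist image, tool geometry and scene fit agree on the bowl at about (0.580, -0.189) ±2 mm. The underside of the held tile is at TCP z - 0.014, so it should touch the crown at TCP z ≈ 0.086.

Call:
send_rows --linear '[[-0.0011,-0.0339,0],[0,-0.034,0],[0,-0.033,0],[0,0,0.02],[0,0,0.025],[0,0,0.012],[0,0,0],[0,0,0]]' --twist '[[0,-0.014,0],[0,0,0],[0,0,0],[0,0,0],[0,0,0],[0,0,0],[0,0,0],[0,0,0]]' --gripper '[40,40,40,40,40,40,40,40]'

```text
time: 17.27
ee_pos: [0.5809, -0.1893, 0.0979]
tcp_rot: [-180.0, 0.2, 176.5]
wrist_force: [-0.3, -1.1, -0.8]
opening: 0.0429
grasp_force: 25.8
```

```bash
python3 - <<'E'
from h import *
from go import go
go(.580,-.189,.086,176.5)
a=camera("scene")[110:250,150:310];b=camera("side")[170:310,310:470]
cv2.imwrite("pics/c9.png",cv2.resize(np.hstack([a,b])[:,:,::-1],None,fx=2.5,fy=2.5,interpolation=cv2.INTER_CUBIC))
E
```

```text
pos [ 0.5809 -0.1893  0.0979] [-1.8000e+02  1.5000e-01  1.7651e+02] op 0.0429 F [-0.3 -1.1 -0.8] t 17.275
tool delta [0.001  0.0003 0.0118] twist [-0.     0.015  0.001]
```

View pics/c9.png

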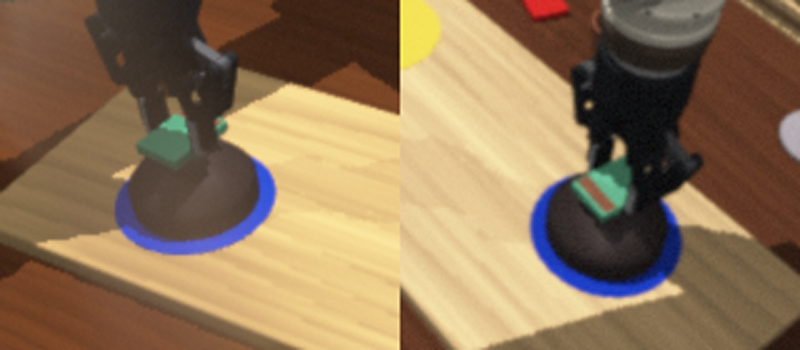

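The tile hovers level over the crown in both views, at crop (185,137) and (610,190). I'll lower it gently to contact.

Call:
send_rows --linear '[[0.001,0.0003,0.004],[0,0,0.003],[0,0,0.002],[0,0,0.001],[0,0,0]]' --twist '[[0,0.015,0],[0,0,0],[0,0,0],[0,0,0],[0,0,0]]' --gripper '[40,40,40,40,40]'

```text
time: 18.0
ee_pos: [0.5794, -0.1893, 0.0867]
tcp_rot: [180.0, -0.1, 176.5]
wrist_force: [-0.4, -0.5, -0.6]
opening: 0.0432
grasp_force: 25.8
```

Call:
send_rows --linear '[[0,0,0.001],[0,0,0]]' --twist '[[0,0,0],[0,0,0]]' --gripper '[40,40]'

```text
time: 18.25
ee_pos: [0.5795, -0.1893, 0.0858]
tcp_rot: [180.0, -0.1, 176.5]
wrist_force: [1.1, -0.4, -0.4]
opening: 0.0431
grasp_force: 25.8
```

Call:
send_rows --linear '[[0,0,0.0007],[0,0,0]]' --twist '[[0,0,0],[0,0,0]]' --gripper '[40,40]'

```text
time: 18.5
ee_pos: [0.5795, -0.1893, 0.0857]
tcp_rot: [180.0, -0.0, 176.5]
wrist_force: [-2.7, 0.9, 5.0]
opening: 0.0433
grasp_force: 26.3
```

Contact (5 N) at the expected height. I'll ease off slightly and open gradually.

Call:
send_rows --linear '[[0,0,-0.0004],[0,0,0],[0,0,0],[0,0,0],[0,0,0],[0,0,0],[0,0,0]]' --twist '[[0,0,0],[0,0,0],[0,0,0],[0,0,0],[0,0,0],[0,0,0],[0,0,0]]' --gripper '[40,52,56,62,70,80,80]' --grip_force 20

```text
time: 19.38
ee_pos: [0.5794, -0.1892, 0.0855]
tcp_rot: [180.0, -0.1, 176.5]
wrist_force: [-0.2, -0.5, -0.2]
opening: 0.0679
grasp_force: 0.0
```

Call:
send_rows --linear '[[0,0,-0.004],[0,0,-0.01],[0,0,-0.025],[0,0,-0.04],[0,0,-0.04],[0.03,0,-0.03],[0,0,0],[0,0,0]]' --twist '[[0,0,0],[0,0,0],[0,0,0],[0,0,0],[0,0,0],[0,0,0],[0,0,0],[0,0,0]]' --gripper '[80,80,80,80,80,80,80,80]'

```text
time: 20.38
ee_pos: [0.5499, -0.1875, 0.2344]
tcp_rot: [180.0, -0.1, 176.5]
wrist_force: [-0.6, 0.3, -0.1]
opening: 0.0687
grasp_force: 0.0
```

```bash
python3 - <<'E'
from h import *
print(bot.get_obs()['ee_pos'],bot.get_obs()['time'])
o=bot.get_obs();w=camera("wrist");P=pose("wrist",o)
m=masks(w);ct,a=blob(m["blue"]);print("blue",circ(P,ct))
ct,a=blob(m["green"]);print("tile green",a,toworld(P,ct,.082).mean(0),cv2.minAreaRect((toworld(P,ct,.082)*1000).astype(np.float32)))
a=camera("side")[170:310,310:450];b=w[20:380,140:500]
cv2.imwrite("pics/c10.png",np.hstack([cv2.resize(a,(400,400),interpolation=cv2.INTER_CUBIC),cv2.resize(b,(400,400))])[:,:,::-1])
E
```

```text
[ 0.54991483 -0.18751686  0.23437502] 20.375
blue [array([ 0.5815, -0.1891]), array([0.1379, 0.1382]), np.float64(88.5438)]
tile green 3193 [ 0.57648078 -0.18847016] ((578.06884765625, -188.800537109375), (45.025394439697266, 66.55357360839844), 86.80331420898438)
```

View pics/c10.png

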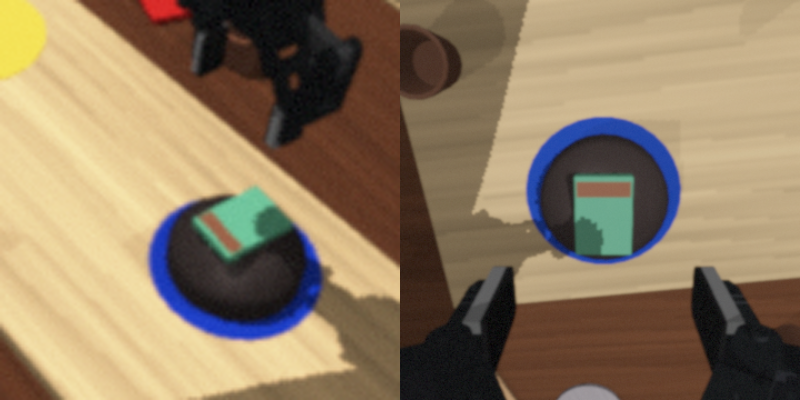

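The tile rests level on the crown (wrist crop (603,215)), centred at about (0.578, -0.189) and 45 × 66 mm as seen. The blue ring shows all round the bowl, the gripper is clear, and the cups in view are undisturbed. Handing in.

```bash
python3 -c "
from workcell import ticket
print(ticket.job_done())"
```

```text
the job is handed in; nothing more can be done
None
```

The job is handed in: the bowl stands inside the blue spot, the green tile lies level on its crown glazed side up, and the gripper is clear; I didn't go near the cups, but the judge's result isn't shown to me.

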